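Dispense one test stone and slide it into the rest

TASK

At the gold-testing bench, press the dispenser's plunger all the way down once and let it spring back up, so that a single round black stone comes out on the bench. Then, without lifting it, nudge that stone sideways along the bench with the fingers until it lies wholly between the two rails of the wooden rest beside the dispenser, about midway along them. Leave the other stones in the dispenser, and leave the slabs, ring, bottles and pliers where they are.

Things in the scene. Friction and masses are not known exactly. Their poses are not given: they have to be found in the camera images.
- plunger (a joint): travel of the dispenser's spring plunger in m: 0 up, 0.028 fully down. Pressed straight down; it drives the ejector forward 2.5 mm per mm. It needs about 7 N to start and 11 to 18 N at the bottom, and springs back up by itself.
- plunger_top (a point): centre of the top face of the plunger's round black cap (32 mm across, 8 mm thick); 72 mm above the bench when up, 44 mm when fully down; 52 mm behind the magazine's centre (the dispenser's -x side). Axes as the dispenser's.
- dispenser: fixed dispenser of round black test stones; origin on the bench, at the centre of its square open-topped magazine (51 mm square outside, 40 mm high). Own +x: the way the lowest stone comes out. A grey housing, 34 mm high and 51 mm wide, runs behind to 102 mm along -x; its feet, 4 mm high, reach 35 mm to either side.
- mouth (a point): bench-level middle of the slot in the magazine's front face, 25.5 mm ahead of the dispenser's origin along its +x; axes as the dispenser's. After a full press the stone lies on the open bench here, its centre 35 to 60 mm further along +x, its rear edge about 17 mm or more clear of the face.
- stone_1_center (a point): centre (half-way up, 6 mm above the bench) of the lowest stone in the magazine, the one that comes out: black disc, 40 mm across, 12 mm thick, about 40 g
- stone_2_center (a point): centre of the second stone of the stack, the same kind; drops to the bottom of the magazine after the press
- stone_3_center (a point): centre of the top stone of the stack, the same kind
- rest_mid (a point): middle of the rest, at bench level: two fixed parallel wooden rails along own y, each 80 mm long, 12 mm wide, 12 mm high, 84 mm clear between them (own x). Open at both ends (+y and -y), no lip: a stone slides in along the bench (the grey sheet there is only paint-thin). It stands left or right of the dispenser.
- scale: fixed pocket scale, 130 (own x) x 80 x 19 mm, on the other side of the dispenser from the rest; origin under its centre
- slab_a: rectangular black touchstone, 50 x 90 x 16 mm, lying flat; origin under its middle; bystander
- slab_b: thin rectangular black touchstone, 55 x 100 x 8 mm, lying flat; origin under its middle; bystander
- gold_ring: gold finger ring lying flat, 23 mm outside, 6 mm high; origin under its middle; bystander
- acid_a: small amber bottle, 28 mm across, 66 mm high, standing; origin under its middle; bystander
- acid_b: small amber bottle, 28 mm across, 66 mm high, standing; origin under its middle; bystander
- pliers: pliers lying flat, about 140 mm long along their own x, 62 mm wide, 11 mm high; origin under its middle; bystander
- stone_1: the same lowest stone; origin at the centre of its underside
Not all that is in view belongs to the job. What is shaped like the part that bears rest_mid but green or purple is not meant.

How it is judged:
On the way, in this order (a step that is already met when the one before it is completed fails the run):
1. the plunger is pressed fully down (value of joint plunger above 0.025 m), for 0.05 s.
2. the plunger is back up and the lowest stone lies clear of the dispenser's mouth (value of joint plunger below 0.004 m and x of stone_1_center in the frame of dispenser above 0.05 m), for 0.1 s.
3. the stone lies between the rails (y of stone_1_center in the frame of rest_mid between -0.024 and 0.024 m and x of stone_1_center in the frame of rest_mid between -0.027 and 0.027 m), for 0.2 s.
At the end, for the whole second after the job is handed in: The ejected stone lies flat and still on the bench with its centre within 24 mm of the middle of the rest along the rails and within 27 mm across them; the other two stones are in the magazine (within 8 mm of its axis); the plunger is up (within 4 mm) (all of step 3 and horizontal distance between each of stone_2_center, stone_3_center and dispenser below 0.008 m and height (world z) of stone_1_center below 0.01 m and angle between stone_1_center's own z axis and vertical below 0.1 rad and linear speed of stone_1 below 0.01 m/s and value of joint plunger below 0.004 m); the robot touches nothing.
It fails at once if a second stone is pushed out (plunger pressed again) (x of any of stone_2_center, stone_3_center in the frame of dispenser above 0.01 m).
It fails at once if the stone is lifted or tipped (height (world z) of stone_1_center above 0.016 m or angle between stone_1_center's own z axis and vertical above 0.5 rad).
It fails at once if a stone is taken out of the top of the magazine (height (world z) of stone_2_center above 0.028 m or height (world z) of stone_3_center above 0.04 m).
It fails at once if a bystander is moved by more than 20 mm (distance of any of slab_a, slab_b, gold_ring, acid_a, acid_b, pliers from where it was at the start of the episode above 0.02 m).
It also fails if it takes over 67 s, if anything falls off the work surface, if the arm or the gripper's body presses on something with over 40 N, if the wrist force passes 120 N, or if a joint passes its speed limit or range.

ROBOT

A 7-joint arm with a two-finger parallel gripper is mounted at the origin on the work surface. World frame = base frame: x ahead of the robot, y to its left, z up, the work surface at z = 0. Lengths are in m, angles in rad, forces in N, time in s.
With the tool pointing down it reaches from about 0.4 to 0.875 m from the base axis. Payload 19.3 kg.
Tool frame: the origin (TCP) lies midway between the tips of the shut fingers; the grasp point (between the pads) lies 19 mm behind it; z points along the fingers, y is the line along which they close (so a half turn about z gives the same grasp; the last joint's range is limited). The gripper opens to 85 mm and grips with 20 to 120 N. Pads are 22 mm wide; open, the fingers measure 114 mm over their backs; the gripper's body (76 mm by 85 mm) begins 54 mm behind the grasp point. The pads swing forward as they close: fully open they stand 13 mm farther back than shut.
Start: joints at [1.147, 0.521, -0.036, 1.599, 0.021, 1.021, -0.113], TCP at [0.217, -0.586, 0.231] pointing down, gripper open.
Joint ranges: [-2.91, 2.91], [-0.3, 2.13], [-1.5, 1.42], [0.17, 2.43], [-1.26, 4.41], [0.16, 1.93], [-2.52, 2.52]. Speed limits (rad/s): [1.89, 1.89, 2.39, 2.39, 3.01, 3.01, 3.01].

INTERFACE

Orientations are given as [roll, pitch, yaw] about the fixed x, y, z axes, in that order (R = Rz(yaw) Ry(pitch) Rx(roll)).
In Python, from workcell import * gives the robot as it stands.
- The arm moves only by the shell command python3 -m creep 'ROWS' [FORCE]. ROWS is JSON, a list that holds one entry, the list of rows, each a list of 7 numbers: the closure, from -1 (fully open) to 1 (shut), then the shift along the tool's x, y, z in m, then the turn, a rotation vector about the tool's x, y, z in degrees. A call has 1 to 10 rows; each row shifts and turns the commanded pose from where the row before left it, along the tool's axes as they then stand; what a row does not reach is not made up. A row lasts 1/10 s, in which the tool goes at most 50 mm and 8.59 degrees, less where a joint would pass 70% of its speed; a pose out of reach is approached as far as the arm can. A call is refused whole if a number of a shift passes 0.05 or a number of a turn 8.59, either way. A call with a gripper value outside its range is refused whole. The fingers move at their own pace and stop on an object; FORCE is the grip in N (left out, the last holds). Time passes only in rows, so rows that do not move let the fingers close. It gives the time, the measured TCP pose, the force, the opening and the grip force at its end, in the units of the state.
- observe(): the state, without advancing time (a new reading comes with each control period).
- grab_frame(name): name is "scene" or "top" or "wrist"; returns a dict with "image" (420x560x3 uint8, red, green, blue), "range_z" (420x560 float32, m along the optical axis (not along the pixel's ray), 0 where there is no reading), "fx", "fy", "cx", "cy" (pixels), "k1" (the pictures are not rectified: a ray, as slopes to the right and down, at radius r is drawn at 1 + k1 r^2 times it, then the intrinsics apply), "R" (3x3) and "t" (3): a world point X has camera coordinates R X + t; the wrist camera has in their place "T_tool_cam" (4x4, takes a point from camera to tool coordinates, whose origin is the TCP and whose axes are the flange's). Camera axes: x right, y down, z forward; pixel columns grow to the right and rows downward; lengths in m; the calibration is good to about 2 mm. A picture is of the moment at which its call begins: read the wrist's pose just before it.
- job_done(): hands the job in; it is judged then, once.
Trained networks look in a picture, given as the dict that the camera call returned (one of the last four; its "shot" number tells which), for a name from the list of things; names that differ only in an ending like _2 or _b are one class to them, and where a whole thing is asked for, a point or a joint stands for the part that bears it (a point fixed in the world has none). Each returns a list of dicts, best first, with "confidence" (0 to 1); they miss things now and then, are a little off and sometimes report something else, mostly with a low value. They report only what shows in the picture. A call takes as long as a camera call. They do not tell look-alikes from the thing itself.
- find_in(picture, thing): "extent" ([centre column, centre row, width, height] in pixels, round what is visible of it).
- outline_of(picture, thing): "region" (420x560 bool, what is visible of it) and "extent" ([centre column, centre row, width, height] in pixels, round what is visible of it).
- tip_of(picture, thing): "position" ([column, row] in pixels: a listed point, or the origin of a listed thing).
The state is a dict: "clock": time; "qpos": joint angles; "qd": joint speeds; "joint_efforts": joint torques, N m; "position": TCP position; "tool_rot": TCP orientation; "force": force on the tool from outside, world axes, zero at the start; "moment": the same for the moment, N m; "grip_width": finger opening in m; "finger_force": force on a finger pad.
Only numpy, scipy, OpenCV 4.12 (cv2) and the standard library are available. Lean on these libraries where they do the work, as an engineer would, in place of code of your own. Each camera call takes 0.05 s, during which the arm holds its last target. There are 200 camera calls.

## Working session

There is one attempt and no reset: what is moved stays moved. The work goes in short steps, Python scripts to look and compute and a shell command to move; the robot and the scene stay as the last step left them, time stands still between calls to the robot, and variables do not carry over. Pictures are saved under pics/ and viewed, at most 10 in all, crops included, and the job is handed in when it is done.

```bash
mkdir -p pics; cat > h.py <<'E'
from workcell import *
import numpy as np, cv2
from scipy.spatial.transform import Rotation as Ro
def ray(f,u,v):
    xd,yd=(u-f["cx"])/f["fx"],(v-f["cy"])/f["fy"]
    x,y=xd,yd
    for _ in range(20):
        s=1+f["k1"]*(x*x+y*y); x,y=xd/s,yd/s
    return np.array([x,y,1.])
def pose(f,st=None):
    if "R" in f: R=np.array(f["R"]); return R.T,-R.T@np.array(f["t"])
    T=np.array(f["T_tool_cam"]); Rt=Ro.from_euler('xyz',st["tool_rot"]).as_matrix()
    return Rt@T[:3,:3],Rt@T[:3,3]+np.array(st["position"])
def at_z(f,u,v,z,st=None):
    R,c=pose(f,st); d=R@ray(f,u,v); return c+d*(z-c[2])/d[2]
def save(f,n): cv2.imwrite("pics/"+n,f["image"][:,:,::-1])
E
python3 - <<'E'
from h import *
s=observe();print({k:np.round(v,3).tolist() for k,v in s.items()})
f=grab_frame("top");g=grab_frame("scene")
im=np.hstack([f["image"],g["image"]]);cv2.imwrite("pics/top.png",cv2.resize(f["image"],(800,600))[:,:,::-1]);save(g,"scene.png")
for n,fr in(("top",f),("scene",g)):
  for t,z in(("plunger_top",.072),("dispenser",0),("mouth",0),("rest_mid",0),("scale",0),("stone_3_center",.03),("slab_a",0),("gold_ring",0),("acid_a",0),("pliers",0)):
    for r in tip_of(fr,t)[:3]: print(n,t,np.round(r["position"]),round(r["confidence"],2),np.round(at_z(fr,*r["position"],z),3))
E
```

```text
{'clock': 0.0, 'qpos': [1.147, 0.522, -0.036, 1.6, 0.021, 1.021, -0.113], 'qd': [-0.002, -0.002, 0.001, 0.001, 0.001, -0.002, -0.002], 'joint_efforts': [-0.001, -92.711, 1.98, -36.993, 0.018, 0.008, -0.0], 'position': [0.216, -0.586, 0.231], 'tool_rot': [-3.14, 0.0, 0.354], 'force': [0.609, 0.056, -0.002], 'moment': [-0.016, -0.028, -0.002], 'finger_force': 0.0, 'grip_width': 0.085}
top plunger_top [317. 242.] 0.52 [ 0.464 -0.006  0.072]
top dispenser [313. 222.] 0.9 [ 0.515 -0.003  0.   ]
top mouth [313. 209.] 0.89 [ 0.548 -0.001  0.   ]
top rest_mid [178. 314.] 0.94 [0.292 0.315 0.   ]
top rest_mid [221. 195.] 0.86 [0.579 0.223 0.   ]
top rest_mid [255. 119.] 0.66 [0.773 0.144 0.   ]
top scale [399. 188.] 0.72 [ 0.601 -0.214  0.   ]
top stone_3_center [315. 220.] 0.57 [ 0.519 -0.004  0.03 ]
top slab_a [368. 127.] 0.7 [ 0.758 -0.139  0.   ]
top slab_a [252. 122.] 0.6 [0.767 0.153 0.   ]
top gold_ring [317. 131.] 0.61 [ 0.746 -0.011  0.   ]
top acid_a [403. 279.] 0.5 [ 0.382 -0.217  0.   ]
top acid_a [223. 276.] 0.47 [0.383 0.213 0.   ]
top acid_a [310. 209.] 0.38 [0.549 0.004 0.   ]
top pliers [152. 156.] 0.59 [0.675 0.397 0.   ]
scene plunger_top [230. 202.] 0.71 [ 0.473 -0.014  0.072]
scene plunger_top [147. 276.] 0.7 [ 0.654 -0.211  0.072]
scene dispenser [240. 233.] 0.88 [0.515 0.    0.   ]
scene mouth [242. 242.] 0.95 [0.543 0.002 0.   ]
scene rest_mid [331. 242.] 0.97 [0.587 0.213 0.   ]
scene rest_mid [379. 197.] 0.95 [0.463 0.385 0.   ]
scene rest_mid [337. 161.] 0.91 [0.295 0.32  0.   ]
scene scale [152. 279.] 0.59 [ 0.61  -0.215  0.   ]
scene stone_3_center [241. 226.] 0.65 [0.518 0.004 0.03 ]
scene slab_a [194. 330.] 0.82 [ 0.755 -0.132 -0.   ]
scene slab_a [328. 308.] 0.57 [0.762 0.155 0.   ]
scene gold_ring [256. 315.] 0.4 [ 0.747 -0.     0.   ]
scene acid_a [149. 208.] 0.62 [ 0.384 -0.22   0.   ]
scene acid_a [307. 183.] 0.56 [ 0.37  0.21 -0.  ]
scene pliers [415. 254.] 0.73 [0.66  0.401 0.   ]
```

View pics/top.png

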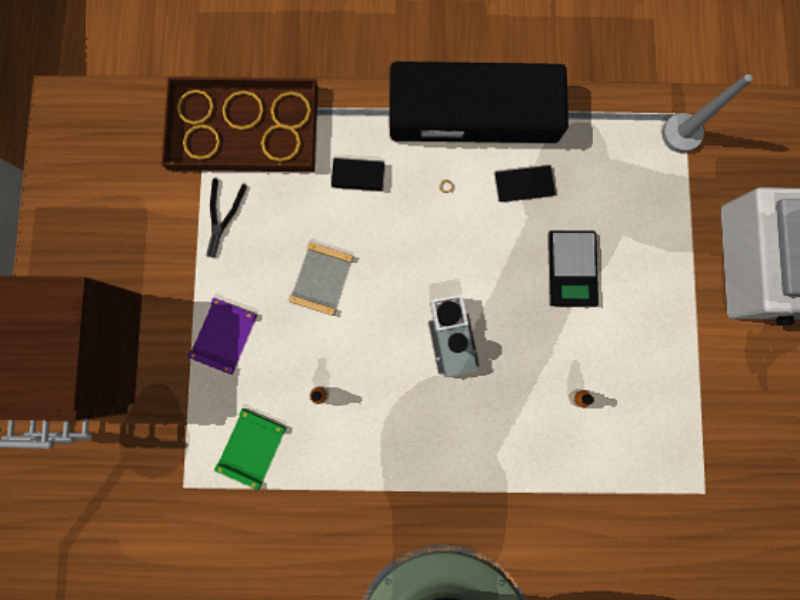

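View pics/scene.png

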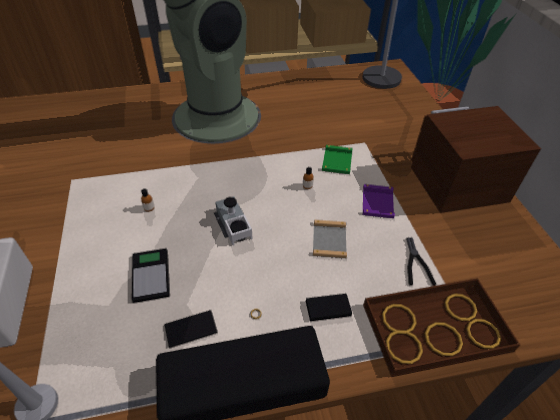

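Top view (800-wide picture): the dispenser is at (450,330), with its cap at (457,342) and magazine at (449,312). Three rest-shaped things are in view: wooden rails on a grey sheet at (322,278), a purple one at (223,335), and a green one at (252,448). The wooden one fits because it is neither green nor purple and stands beside the dispenser, with the scale on the other side. I'll confirm it in a crop and measure its yaw.

```bash
python3 - <<'E'
from h import *
f=grab_frame("top")
cv2.imwrite("pics/crop.png",cv2.resize(f["image"][150:280,190:350],None,fx=4.5,fy=4.5,interpolation=cv2.INTER_CUBIC)[:,:,::-1])
hsv=cv2.cvtColor(f["image"],cv2.COLOR_RGB2HSV)
m=((hsv[...,1]>80)&(hsv[...,0]<25)&(hsv[...,2]>120)).astype(np.uint8)
m[:165]=0;m[225:]=0;m[:,:195]=0;m[:,255:]=0
n,l,s,c=cv2.connectedComponentsWithStats(m)
for i in range(1,n):
  if s[i,4]>30:
    v,u=np.where(l==i);P=np.array([at_z(f,a,b,.012)[:2] for a,b in zip(u,v)])
    (ce,sz,an)=cv2.minAreaRect((P*1000).astype(np.float32));d=np.linalg.svd(P-P.mean(0))[2][0]
    print(s[i],P.mean(0).round(3),np.array(sz).round(),np.degrees(np.arctan2(d[1],d[0])))
for r in outline_of(f,"dispenser")[:1]:
  v,u=np.where(r["region"]);P=np.array([at_z(f,a,b,.02)[:2] for a,b in zip(u,v)]);d=np.linalg.svd(P-P.mean(0),full_matrices=False)[2][0]
  print("disp",P.mean(0),np.degrees(np.arctan2(d[1],d[0])))
E
```

```text
[215 170  32  14 162] [0.624 0.2  ] [78. 13.] 73.40840693013439
[202 207  33  14 158] [0.533 0.228] [78. 11.] 73.31701203372435
disp [ 0.46833595 -0.01027236] -172.05983305032203
```

View pics/crop.png

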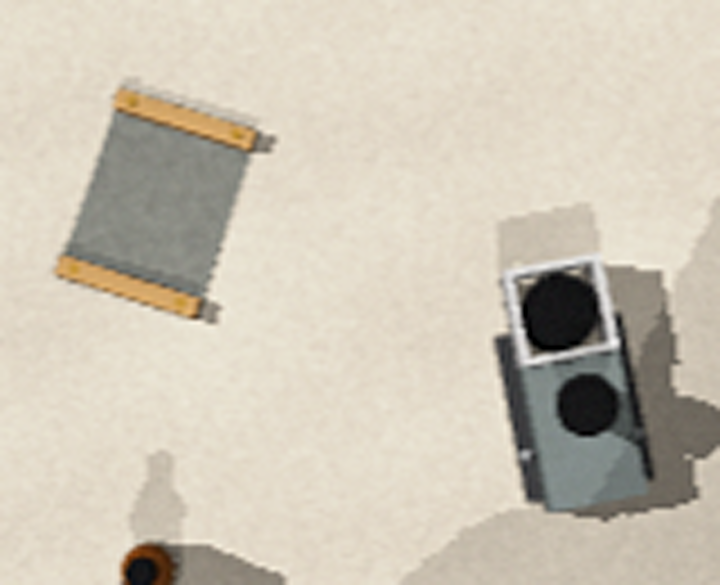

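The crop confirms it: wooden rails on grey paint at crop pixel (155,200), and the dispenser's cap at (588,403). Rest mid is about (0.579, 0.214), with its rails at 73.4°. Next I move over the plunger.

```bash
python3 -m creep '[[[1,0.031,-0.0325,0,0,0,0],[1,0.031,-0.0325,0,0,0,0],[1,0.031,-0.0325,0,0,0,0],[1,0.031,-0.0325,0,0,0,0],[1,0.031,-0.0325,0,0,0,0],[1,0.031,-0.0325,0,0,0,0],[1,0.031,-0.0325,0,0,0,0],[1,0.031,-0.0325,0,0,0,0],[1,0.031,-0.0325,0,0,0,0],[1,0.031,-0.0325,0,0,0,0]]]' 40
python3 -m creep '[[[1,0.015,-0.05,0,0,0,0],[1,0.03,-0.035,0,0,0,0],[1,0,0,0,0,0,-8.5],[1,0,0,0,0,0,-8.5],[1,0,0,0,0,0,-8.5],[1,0,0,0,0,0,-8.5],[1,0,0,0,0,0,-8.5],[1,0,0,0,0,0,-8.5],[1,0,0,0,0,0,-2],[1,0,0,0,0,0,0]]]'
```

```text
clock: 2.2
position: [0.3952, -0.1724, 0.2316]
tool_rot: [3.141, -0.001, 0.354]
force: [0.7, -1.0, -0.2]
grip_width: -0.0003
finger_force: 0.0
clock: 3.2
position: [0.4076, -0.081, 0.2314]
tool_rot: [3.141, -0.0, 1.279]
force: [-1.2, -0.6, 0.6]
grip_width: 0.0002
finger_force: 0.0
```

```bash
python3 -m creep '[[[1,0.04,0.015,0,0,0,0],[1,0.04,0.015,0,0,0,0],[1,0.006,0.004,0,0,0,0],[1,0,0,0,0,0,0],[1,0,0,0,0,0,0]]]'
python3 - <<'E'
from h import *
s=observe();f=grab_frame("wrist");save(f,"w1.png");print(s["position"],s["tool_rot"])
for t,z in(("plunger_top",.072),("dispenser",0),("mouth",0),("stone_3_center",.03)):
  for r in tip_of(f,t)[:2]: print(t,np.round(r["position"]),round(r["confidence"],2),np.round(at_z(f,*r["position"],z,s),4))
E
```

```text
clock: 3.7
position: [0.4644, -0.0091, 0.2311]
tool_rot: [-3.141, 0.001, 1.278]
force: [-0.2, -0.2, 0.0]
grip_width: 0.0002
finger_force: 0.0
[ 0.46436351 -0.00907572  0.2311277 ] [-3.14104719e+00  6.46852651e-04  1.27755505e+00]
plunger_top [286. 196.] 0.98 [ 0.4696 -0.0129  0.072 ]
dispenser [323. 164.] 0.59 [ 0.5222 -0.004   0.    ]
```

View pics/w1.png

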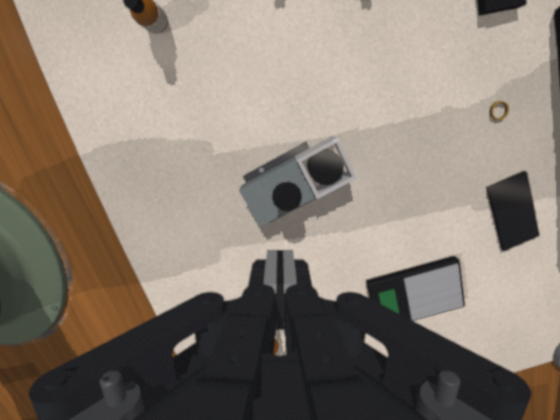

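The wrist view shows the cap at (286,196) and the magazine at (326,168). The cap is at about (0.469, -0.012). Now I go down and press.

```bash
python3 -m creep '[[[1,-0.0015,0.005,0.04,0,0,0],[1,0,0,0.04,0,0,0],[1,0,0,0.04,0,0,0],[1,0,0,0.03,0,0,0],[1,0,0,0,0,0,0],[1,0,0,0,0,0,0]]]'
python3 -m creep '[[[1,0,0,0.006,0,0,0],[1,0,0,0.006,0,0,0],[1,0,0,0.006,0,0,0],[1,0,0,0.006,0,0,0],[1,0,0,0.006,0,0,0],[1,0,0,0.005,0,0,0],[1,0,0,0,0,0,0]]]'
```

```text
clock: 4.55
position: [0.4693, -0.0112, 0.082]
tool_rot: [-3.141, 0.0, 1.279]
force: [0.4, 0.3, 0.9]
grip_width: -0.0
finger_force: 0.0
clock: 5.25
position: [0.4704, -0.0114, 0.0468]
tool_rot: [3.139, -0.0, 1.278]
force: [1.5, -1.6, 9.4]
grip_width: 0.0001
finger_force: 4.7
```

```bash
python3 -m creep '[[[1,0,0,0.003,0,0,0],[1,0,0,0.002,0,0,0],[1,0,0,0,0,0,0],[1,0,0,0,0,0,0]]]'
```

```text
clock: 5.65
position: [0.4706, -0.0115, 0.0437]
tool_rot: [3.138, 0.0, 1.278]
force: [-11.7, -0.9, 56.9]
grip_width: -0.0001
finger_force: 28.4
```

Bottomed out: force jumped to 57 N at 43.7 mm. I retract and look.

```bash
python3 -m creep '[[[1,0,0,-0.01,0,0,0],[1,0,0,-0.02,0,0,0],[1,0,0,-0.03,0,0,0],[1,0,0,-0.04,0,0,0],[1,0,0,-0.04,0,0,0],[1,0,0,-0.04,0,0,0],[1,0,0,0,0,0,0],[1,0,0,0,0,0,0]]]'
python3 - <<'E'
from h import *
s=observe();f=grab_frame("wrist");save(f,"w2.png");print(s["position"],s["tool_rot"])
g=grab_frame("top");h=grab_frame("scene")
for n,fr in(("w",f),("top",g),("scene",h)):
 for t,z in(("plunger_top",.072),("stone_1_center",.006),("rest_mid",0)):
  for r in tip_of(fr,t)[:3]: print(n,t,np.round(r["position"]),round(r["confidence"],2),np.round(at_z(fr,*r["position"],z,s),4))
E
```

```text
clock: 6.45
position: [0.4697, -0.0115, 0.2222]
tool_rot: [3.139, -0.0, 1.278]
force: [-0.3, -0.2, -0.4]
grip_width: -0.0001
finger_force: 0.0
[ 0.46968098 -0.0115294   0.22223631] [ 3.13905377e+00 -1.34185578e-04  1.27812978e+00]
w plunger_top [280. 198.] 0.58 [ 0.4699 -0.013   0.072 ]
w stone_1_center [368. 142.] 0.75 [0.585  0.0062 0.006 ]
w rest_mid [151.  13.] 0.65 [0.3892 0.2115 0.    ]
top plunger_top [312. 221.] 0.36 [0.5106 0.0059 0.072 ]
top rest_mid [176. 313.] 0.98 [0.2963 0.3225 0.    ]
top rest_mid [224. 196.] 0.86 [0.578  0.2159 0.    ]
top rest_mid [159. 233.] 0.76 [0.4834 0.3721 0.    ]
scene plunger_top [230. 202.] 0.65 [ 0.4733 -0.0134  0.072 ]
scene stone_1_center [248. 253.] 0.76 [0.5856 0.0086 0.006 ]
scene stone_1_center [332. 242.] 0.53 [0.5907 0.2156 0.006 ]
scene rest_mid [378. 201.] 0.87 [0.4748 0.3783 0.    ]
scene rest_mid [334. 158.] 0.77 [0.2803 0.3156 0.    ]
scene rest_mid [333. 240.] 0.68 [0.5801 0.2215 0.    ]
```

View pics/w2.png

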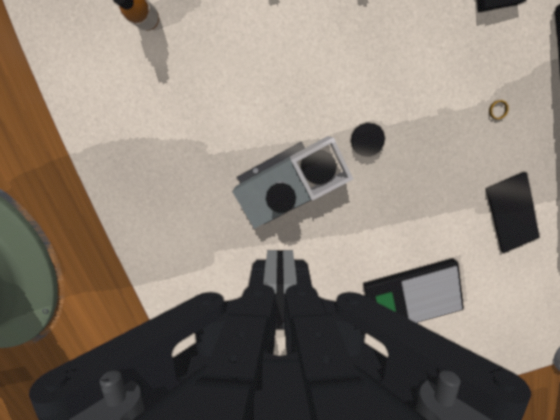

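The plunger is up, and the stone is at (368,139) in the wrist view, about (0.585, 0.007). I'll use the partly open fingers (about 20 mm gap) as a two-point notch behind it. First turn to yaw 90° and go to its -y side.

```bash
python3 -m creep '[[[0.53,0,0,0,0,0,-8.4],[0.53,0,0,0,0,0,-8.4],[0.53,-0.01,0.04,0,0,0,0],[0.53,-0.01,0.04,0,0,0,0],[0.53,-0.01,0.037,0,0,0,0],[0.53,0,0,0.04,0,0,0],[0.53,0,0,0.04,0,0,0],[0.53,0,0,0.04,0,0,0],[0.53,0,0,0,0,0,0],[0.53,0,0,0,0,0,0]]]'
```

```text
clock: 8.05
position: [0.5865, -0.0408, 0.102]
tool_rot: [-3.141, -0.0, 1.572]
force: [0.3, 0.3, 0.4]
grip_width: 0.02
finger_force: 0.0
```

```bash
python3 - <<'E'
from h import *
s=observe();f=grab_frame("wrist")
for t,z in(("stone_1_center",.006),("mouth",0),("rest_mid",0)):
  for r in tip_of(f,t)[:2]: print(t,np.round(r["position"]),round(r["confidence"],2),np.round(at_z(f,*r["position"],z,s),4))
for r in outline_of(f,"stone_1")[:3]: print(np.round(r["extent"]),r["confidence"],at_z(f,*r["extent"][:2],.012,s))
E
python3 -m creep '[[[0.53,0,0,0.03,0,0,0],[0.53,0,0,0.03,0,0,0],[0.53,0,0,0.025,0,0,0],[0.53,0,0,0.011,0,0,0],[0.53,0,0,0,0,0,0],[0.53,0,0,0,0,0,0]]]'
```

```text
stone_1_center [277. 151.] 0.77 [0.5843 0.0101 0.006 ]
mouth [228. 157.] 0.6 [0.544  0.0045 0.    ]
mouth [449. 305.] 0.49 [ 0.7508 -0.1367  0.    ]
[277. 153.  51.  49.] 0.89 [0.58430031 0.0090065  0.012     ]
[142. 179. 185. 107.] 0.55 [ 0.47644593 -0.01115572  0.012     ]
clock: 8.9
position: [0.5871, -0.041, 0.0065]
tool_rot: [3.14, -0.0, 1.572]
force: [-0.1, 0.2, 0.3]
grip_width: 0.0202
finger_force: 0.0
```

```bash
python3 -m creep '[[[0.53,0.008,-0.003,0,0,0,0],[0.53,0.007,0,0,0,0,0],[0.53,0.007,0,0,0,0,0],[0.53,0.007,-0.001,0,0,0,0],[0.53,0.008,-0.0024,0,0,0,0],[0.53,0.008,-0.0024,0,0,0,0],[0.53,0.008,-0.0024,0,0,0,0],[0.53,0.008,-0.0024,0,0,0,0],[0.53,0.008,-0.0024,0,0,0,0],[0.53,0,0,0,0,0,0]]]'
python3 - <<'E'
from h import *
s=observe();f=grab_frame("wrist");save(f,"w3.png");print(s["position"])
for r in tip_of(f,"stone_1_center")[:2]: print(np.round(r["position"]),round(r["confidence"],2),np.round(at_z(f,*r["position"],.006,s),4))
E
```

```text
clock: 9.9
position: [0.5699, 0.0295, 0.0053]
tool_rot: [-3.141, -0.001, 1.574]
force: [-0.5, -0.0, -0.0]
grip_width: 0.02
finger_force: 0.0
[0.56989803 0.0294593  0.00532775]
[280. 213.] 0.88 [0.5697 0.0588 0.006 ]
```

View pics/w3.png

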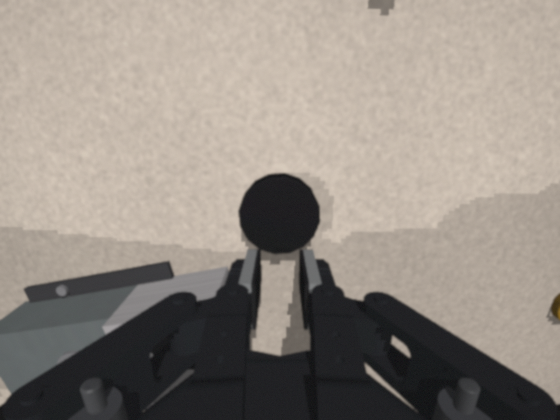

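The stone (280,213) sits in the notch between both fingertips, so the push is working. I push on, turning to the rails' direction on the way.

```bash
python3 -m creep '[[[0.53,0.008,-0.0028,0,0,0,0],[0.53,0.008,-0.0028,0,0,0,0],[0.53,0.008,-0.0028,0,0,0,0],[0.53,0.008,-0.0028,0,0,0,0],[0.53,0.008,-0.0028,0,0,0,0],[0.53,0.007,-0.0033,0,0,0,4.2],[0.53,0.007,-0.0022,0,0,0,4.2],[0.53,0.007,-0.0022,0,0,0,4.2],[0.53,0.007,-0.0022,0,0,0,4],[0.53,0,0,0,0,0,0]]]'
python3 - <<'E'
from h import *
s=observe();f=grab_frame("wrist");save(f,"w4.png");print(s["position"],s["tool_rot"])
for r in tip_of(f,"stone_1_center")[:1]+tip_of(f,"rest_mid")[:2]: print(np.round(r["position"]),round(r["confidence"],2),np.round(at_z(f,*r["position"],.004,s),4))
E
```

```text
clock: 11.0
position: [0.5492, 0.0982, 0.0054]
tool_rot: [3.142, -0.0, 1.283]
force: [-0.1, -0.1, -0.6]
grip_width: 0.0201
finger_force: 0.0
[0.54917143 0.09823687 0.00539028] [ 3.14156075e+00 -4.79575851e-04  1.28274130e+00]
[279. 214.] 0.67 [0.5565 0.1254 0.004 ]
[269.  17.] 0.61 [0.5779 0.2118 0.004 ]
[280. 211.] 0.28 [0.5577 0.127  0.004 ]
```

View pics/w4.png

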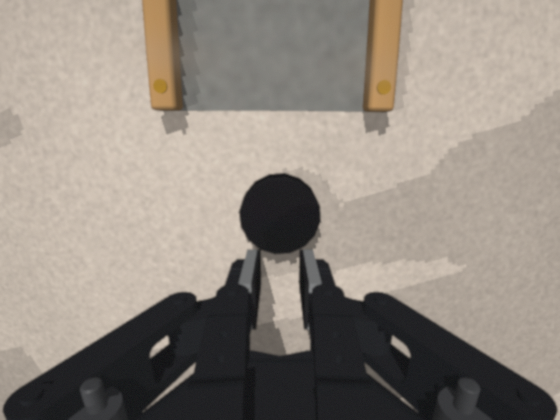

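The stone (279,214) is in line with the gap, whose rails end at (163,107) and (380,107). About 91 mm remain, with 3 mm to tool -y.

```bash
python3 -m creep '[[[0.53,0.008,-0.0004,0,0,0,0],[0.53,0.008,-0.0004,0,0,0,0],[0.53,0.008,-0.0004,0,0,0,0],[0.53,0.008,-0.0004,0,0,0,0],[0.53,0.008,-0.0004,0,0,0,0],[0.53,0.008,-0.0004,0,0,0,0],[0.53,0.008,-0.0004,0,0,0,0],[0.53,0.008,-0.0004,0,0,0,0],[0.53,0.008,0,0,0,0,0],[0.53,0.008,0,0,0,0,0]]]'
python3 -m creep '[[[0.53,0.006,0,0,0,0,0],[0.53,0.005,0,0,0,0,0],[0.53,0,0,0,0,0,0],[0.53,-0.01,0,0,0,0,0],[0.53,-0.02,0,-0.01,0,0,0],[0.53,-0.02,0,-0.04,0,0,0],[0.53,-0.02,0,-0.04,0,0,0],[0.53,-0.02,0,-0.02,0,0,0],[0.53,0,0,0,0,0,0]]]'
python3 - <<'E'
from h import *
s=observe();f=grab_frame("wrist");save(f,"w5.png");print(s["position"],s["clock"],s["force"])
g=grab_frame("scene")
R=np.array([[.958,-.287],[.287,.958]])
for fr in(f,g):
 for r in tip_of(fr,"stone_1_center")[:2]:
  p=at_z(fr,*r["position"],.006,s);print(np.round(r["position"]),round(r["confidence"],2),np.round(p,4),R@(p[:2]-[.579,.214]))
E
```

```text
clock: 12.15
position: [0.5693, 0.1748, 0.0053]
tool_rot: [3.142, -0.0, 1.282]
force: [-0.5, -0.3, 0.1]
grip_width: 0.02
finger_force: 0.1
clock: 13.05
position: [0.5473, 0.0946, 0.118]
tool_rot: [3.138, 0.0, 1.278]
force: [0.1, 1.3, -1.0]
grip_width: 0.02
finger_force: 0.0
[0.54728202 0.09457793 0.11795837] 13.05 [ 0.0554652   1.32726176 -1.04661816]
[276.  58.] 0.97 [0.5796 0.2117 0.006 ] [ 0.00122034 -0.00200626]
[331. 238.] 0.71 [0.5793 0.215  0.006 ] [-4.37870483e-06  1.03581278e-03]
```

View pics/w5.png

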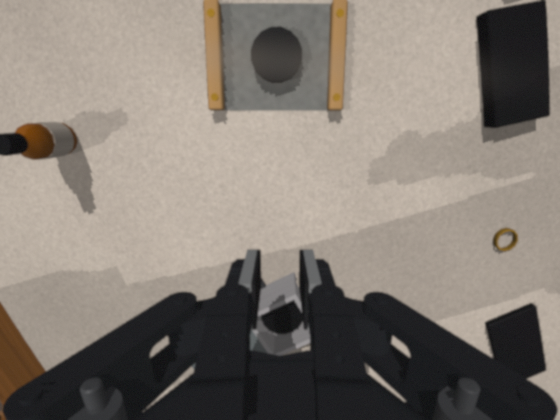

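The stone (276,55) lies flat at the middle of the rest, the arm is clear, and the other items are undisturbed.

```bash
python3 -m creep '[[[0.53,0,0,0,0,0,0],[0.53,0,0,0,0,0,0]]]'; python3 -c "from workcell import *; print(job_done())"
```

```text
clock: 13.45
position: [0.5463, 0.099, 0.1145]
tool_rot: [-3.14, 0.0, 1.283]
force: [0.0, 0.3, -0.2]
grip_width: 0.0198
finger_force: 0.0
the job is handed in; nothing more can be done
None
```

I pressed the plunger once and pushed the ejected stone along the bench to within about 2 mm of the middle of the wooden rest (camera estimate), then handed the job in at about 13.5 s; no verdict came back.

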